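# Draw the tall board out of the leaning stack and set it up for filing

### The arm

A 6-joint arm with a two-finger parallel gripper is mounted at the origin on a cart in front of the work surface, level with it; the furniture and walls round the work are solid. World frame = base frame: x ahead of the robot, y to its left, z up, the work surface at z = 0. Lengths are in m, angles in rad, forces in N, time in s.
With the tool pointing down it reaches from about 0.35 to 0.975 m from the base axis. Payload 7.1 kg.
Tool frame: the origin (TCP) lies at the centre of the arm's flange, where the gripper is bolted on; the fingertips stand 182 mm ahead of it and the grasp point (between the pads) lies 163 mm ahead of it (bot.grip_depth is the distance from the TCP to the grasp point, in m); y points along the fingers, z is the direction in which the jaws open and shut, and the axes are right-handed (so a half turn about y gives the same grasp; the last joint's range is limited). The gripper opens to 88 mm and grips with 3 to 60 N. Pads are 20 mm wide; open, the fingers measure 115 mm over their backs; the gripper's body (75 mm by 178 mm) begins 61 mm behind the grasp point.
Start: joints at [-1.207, 0.423, 1.63, -0, 1.089, -0.019], TCP at [0.233, -0.58, 0.405] pointing down, gripper open.
Joint ranges: [-3, 3], [-0.9, 2.11], [0.09, 2.58], [-1.31, 4.45], [0.11, 2.69], [-2.54, 2.54]. Speed limits (rad/s): [2.39, 2.39, 3.01, 3.14, 3.14, 3.14].

### API

Orientations are given as a 3x3 rotation matrix whose columns are the frame's x, y, z axes.
In Python, from plant import bot, eyes, job gives the robot as it stands. The module is installed in compiled form; this text tells all that it offers.
- The arm moves only by the tool move_arm, never from a script. Its argument "rows" is a list of rows, each an object of numbers: "dx", "dy", "dz": the shift along the tool's x, y, z in m; "ax", "ay", "az": the turn, a rotation vector about the tool's x, y, z in degrees. In form: [{"dx": .., "dy": .., "dz": .., "ax": .., "ay": .., "az": ..}, ...]. A call has 1 to 8 rows; each row shifts and turns the commanded pose from where the row before left it, along the tool's axes as they then stand; what a row does not reach is not made up. A row lasts 1/12 s, in which the tool goes at most 41.7 mm and 7.16 degrees, less where a joint would pass 70% of its speed; a pose out of reach is approached as far as the arm can. A call is refused whole if a number of a shift passes 0.0417 or a number of a turn 7.16, either way. A call with a gripper value outside its range is refused whole. "jaw" is the finger opening in m, from 0 to 0.0878, set as the call begins (left out, the last holds). The fingers move at their own pace and stop on an object; "newtons" is the grip in N (left out, the last holds). Time passes only in rows, so rows that do not move let the fingers close. It gives the time, the measured TCP pose, the force and the opening at its end, in the units of the state.
- bot.read_state(): the state, without advancing time (a new reading comes with each control period).
- eyes.snapshot(name): name is "scene" or "top" or "wrist"; returns the picture (400x640x3 uint8, red, green, blue); there is no depth.
- eyes.camera_params(name): a dict with "camera_matrix" (3x3 intrinsics, pixels), "T" (4x4, takes a point from camera to world coordinates). Camera axes: x right, y up, looking along -z (the intrinsics and any distortion apply to the point x, -y, -z); pixel columns grow to the right and rows downward; lengths in m; the calibration is good to about 2 mm. A picture is of the moment at which its call begins: read the wrist's pose just before it. camera_params takes no time and is no camera call; for the wrist camera it gives the pose at the moment of the call.
- job.hand_in(): hands the job in, once; it reports no verdict.
The state is a dict: "time": time; "q": joint angles; "joint_vel": joint speeds; "joint_torque": joint torques, N m; "ee_pos": TCP position; "tool_rot": TCP orientation; "wrist_force": force on the tool from outside, world axes, zero at the start; "ft_torque": the same for the moment, N m; "width": finger opening in m.
Only numpy, scipy, OpenCV 4.12 (cv2) and the standard library are available. Lean on these libraries where they do the work, as an engineer would, in place of code of your own. Each camera call takes 0.05 s, during which the arm holds its last target.

### The job

Set up the tall board with the hand slot for filing its top edge: without lifting it off the ledge, slide it sideways out of the stack leaning on the stand until its end is snug against the end stop, and leave the other boards leaning where they are. Then swing the keeper bar fully shut across the front of it, so that it cannot tip forward. Do not disturb the tape measure or the roll of tape on the bench.

Things in the scene. Friction and masses are not known exactly. Their poses are not given: they have to be found in the camera images.
- stand: Brown wooden filing stand, fixed. Origin: centre of its underside on the bench; x away from the robot, y along the stand to the left, z up. 160 (x) x 470 (y) mm. The ledge is 26 mm above the bench at the back and rises 12 degrees towards the robot, square to the back, to a low lip 78 mm in front. The boards start leaning on the left half of its back, one behind another; the right half is empty.
- back_foot (a point): Middle of the line where the front face of the stand's back meets the ledge (stand frame x = +5, z = 26 mm). The back leans 12 degrees away from the robot, is 12 mm thick, and its top edge is 110 mm above the bench.
- stop_face (a point): Middle of the working face of the end stop, a wooden block at the stand's right end (x -48 to +32 mm, top 96 mm above the bench). The face is at y = -205 mm in the stand's frame and looks to +y; the board's right end must meet it.
- tall_board_center (a point): Middle of the tall board: light wood, 200 long (y) x 140 high (z) x 12 thick (x) mm, with a hand slot 80 x 24 mm centred 106 mm above its lower edge; 0.3 kg. Its top, about 167 mm above the bench, stands well above the others. It starts leaning 12 degrees, against the back or with one low board behind it, and with two low boards in front.
- tall_board_foot (a point): Middle of the tall board's lower edge, 70 mm below its centre along the board; about 27 to 31 mm above the bench while the board stands on the ledge.
- tall_board: The same board; origin at its foot point, x through it away from the robot, y along it to the left, z up its face. Pushed at its left end above the low boards it slides along the ledge without tipping, with about 2 to 4 N; the stop is about 220 mm away. Once clear of a board behind it, it drops back on the stand's back and may lean up to about 22 degrees.
- keeper (a joint): Hinge of the keeper, a flat aluminium bar, rad: 0 = pointing straight at the robot (open), 1.57 = fully shut, lying along the stand's +y across the front of the board, where it meets its own stop. Turns clockwise seen from above about the upright axis through keeper_pivot; starts somewhere between 0.15 and 0.6; slight friction, stays where it is left.
- keeper_knob (a point): Middle of the keeper's upright black knob, 90 mm from the pivot: 19 mm across, from 111 to 149 mm above the bench (this point 132 mm). The bar beneath it is 20 mm wide and lies 97 to 111 mm above the bench; it reaches 112 mm from the pivot.
- keeper_pivot (a point): Pivot of the keeper bar on top of the end stop: x = -8, y = -220, z = 96 mm in the stand's frame.
- low_board_a_center (a point): Middle of a plain low board, 170 long x 86 high x 12 mm; starts just in front of or just behind the tall board. The low boards' tops are at most about 117 mm above the bench. 0.18 kg.
- low_board_b_center (a point): Middle of a plain low board, 176 long x 82 high x 12 mm, in front of the tall board. 0.18 kg.
- low_board_c_center (a point): Middle of the frontmost, lowest board, 150 long x 66 high x 12 mm. 0.18 kg.
- low_board_a: Low board a; origin at the middle of its lower edge.
- low_board_b: Low board b; origin at the middle of its lower edge.
- low_board_c: Low board c; origin at the middle of its lower edge.
- tape_measure: Bystander: tape measure, 32 x 74 x 60 mm, in front of the stand. Origin under its middle.
- masking_tape: Bystander: roll of masking tape, 100 mm across, 25 mm high, to the left. Origin under its middle.

How it is judged:
On the way, in this order (a step that is already met when the one before it is completed fails the run):
1. the tall board stands on the ledge with its end snug against the end stop, the low boards still leaning (y of tall_board_center in the frame of stand below -0.101 m and z of tall_board_foot in the frame of stand below 0.045 m and angle between tall_board's own z axis and vertical below 0.6 rad and angle between the y axis of tall_board and the y axis of stand, either way round below 0.06 rad and angle between each of low_board_a, low_board_b, low_board_c's own z axis and vertical below 0.7 rad and distance of each of low_board_a_center, low_board_b_center, low_board_c_center from where it was at the start of the episode below 0.05 m), for 0.2 s.
2. the keeper bar is shut across the front of the board (y of tall_board_center in the frame of stand below -0.101 m and z of tall_board_foot in the frame of stand below 0.045 m and angle between tall_board's own z axis and vertical below 0.6 rad and angle between the y axis of tall_board and the y axis of stand, either way round below 0.06 rad and value of joint keeper above 1.4 rad), for 0.2 s.
At the end, for the whole second after the job is handed in: The tall board leans upright on the ledge, its end within 4 mm of the end stop and in line with the stand within 0.06 rad; the keeper is shut within 10 degrees (joint above 1.4); the low boards still lean (tilt under 0.7 rad) within 50 mm of where they started; all boards at rest (all of step 2 and angle between each of low_board_a, low_board_b, low_board_c's own z axis and vertical below 0.7 rad and distance of each of low_board_a_center, low_board_b_center, low_board_c_center from where it was at the start of the episode below 0.05 m and linear speed of each of tall_board, low_board_a, low_board_b, low_board_c below 0.03 m/s); the robot touches nothing.
It fails at once if a low board toppled or was dragged more than 60 mm (angle between any of low_board_a, low_board_b, low_board_c's own z axis and vertical above 0.8 rad or distance of any of low_board_a_center, low_board_b_center, low_board_c_center from where it was at the start of the episode above 0.06 m).
It fails at once if the tall board was lifted off the ledge or fell over (z of tall_board_foot in the frame of stand above 0.06 m or angle between tall_board's own z axis and vertical above 0.8 rad).
It fails at once if the tape measure or the roll of tape was disturbed (moved more than 30 mm) (distance of any of tape_measure, masking_tape from where it was at the start of the episode above 0.03 m).
It also fails if it takes over 48 s, if anything falls off the work surface, if the arm or the gripper's body presses on something with over 40 N, if the wrist force passes 120 N, or if a joint passes its speed limit or range.

## Working session

There is one attempt and no reset: what is moved stays moved. The work goes in short steps, Python scripts to look and compute and a tool call to move; the robot and the scene stay as the last step left them, time stands still between calls to the robot, and variables do not carry over. Pictures are saved under pics/ and viewed, and the job is handed in when it is done.

Besides the shell and the picture viewer there is one more tool, called after "Emit:" by a JSON object that holds its "fn" and its "kwargs", one argument or row to a line. move_arm: Moves the arm, as the interface text tells. Its arguments: {"type":"object","properties":{"rows":{"type":"array","items":{"type":"object","properties":{"dx":{"type":"number"},"dy":{"type":"number"},"dz":{"type":"number"},"ax":{"type":"number"},"ay":{"type":"number"},"az":{"type":"number"}}}},"jaw":{"type":"number"},"newtons":{"type":"number"}},"required":["rows"]}

```bash
ls; mkdir -p pics
python3 - <<'E'
from plant import bot, eyes, job
import cv2, numpy as np
for n in ("scene","top","wrist"):
    im=eyes.snapshot(n); cv2.imwrite(f"pics/{n}0.png",im[:,:,::-1])
    p=eyes.camera_params(n); print(n,np.round(p["camera_matrix"],1).tolist(),np.round(p["T"],3).tolist(), [k for k in p])
s=bot.read_state(); print(s["time"],np.round(s["ee_pos"],4),np.round(s["tool_rot"],3).tolist(),s["width"],s["wrist_force"],bot.grip_depth)
E
```

```text
pics
scene [[366.5, 0.0, 325.2], [0.0, 366.5, 201.5], [0.0, 0.0, 1.0]] [[-0.899, 0.313, -0.307, 0.185], [-0.438, -0.659, 0.611, 0.701], [-0.011, 0.684, 0.73, 0.744], [0.0, 0.0, 0.0, 1.0]] ['camera_matrix', 'T']
top [[372.8, 0.0, 317.4], [0.0, 372.8, 198.2], [0.0, 0.0, 1.0]] [[0.007, 0.987, -0.159, 0.268], [-1.0, 0.007, -0.002, 0.177], [-0.001, 0.159, 0.987, 1.192], [0.0, 0.0, 0.0, 1.0]] ['camera_matrix', 'T']
wrist [[289.6, 0.0, 321.3], [0.0, 289.6, 201.2], [0.0, 0.0, 1.0]] [[0.374, 0.884, 0.28, 0.31], [-0.928, 0.357, 0.111, -0.549], [-0.002, -0.301, 0.954, 0.385], [0.0, 0.0, 0.0, 1.0]] ['camera_matrix', 'T']
0.15 [ 0.2334 -0.5795  0.4041] [[-0.928, -0.0, 0.374], [-0.374, 0.001, -0.928], [0.0, -1.0, -0.001]] 0.08779222831357499 [-0.39653718  0.36775173  0.01983107] 0.1633
```

View pics/scene0.png

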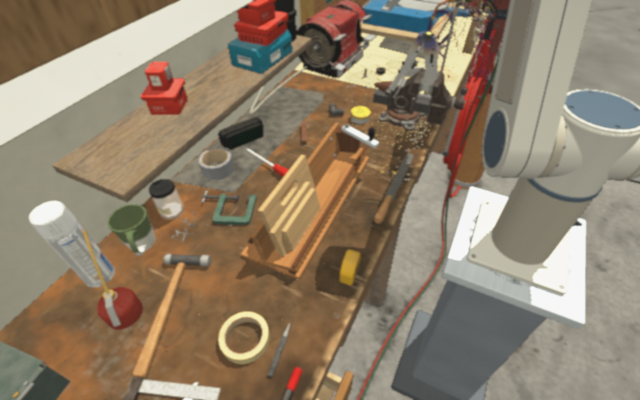

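View pics/top0.png

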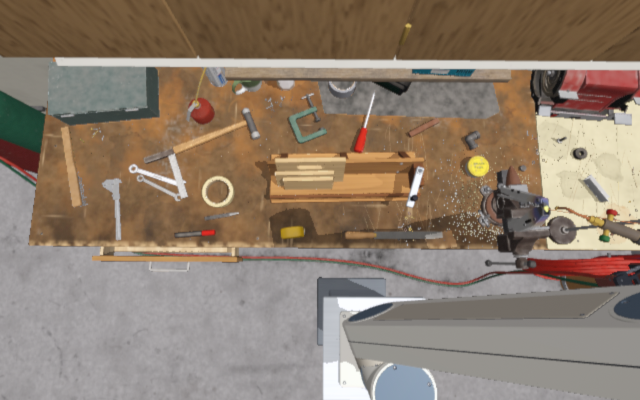

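View pics/wrist0.png

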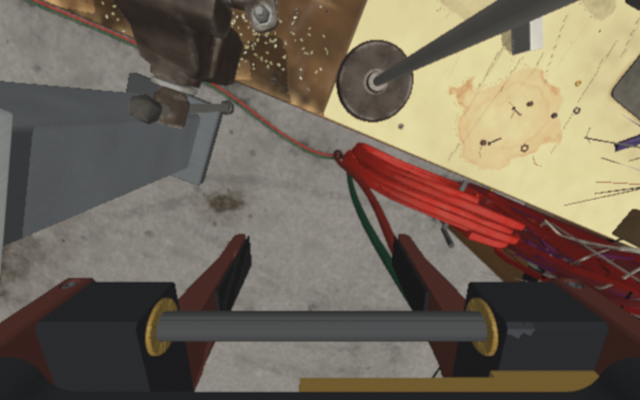

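Run:
```python
import cv2
a=cv2.imread("pics/top0.png")[140:250,255:440]; cv2.imwrite("pics/topc.png",cv2.resize(a,None,fx=4.3,fy=4.3,interpolation=cv2.INTER_CUBIC))
a=cv2.imread("pics/scene0.png")[110:290,220:400]; cv2.imwrite("pics/scenec.png",cv2.resize(a,None,fx=3.3,fy=3.3,interpolation=cv2.INTER_CUBIC))
```

```text
(no output)
```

View pics/topc.png

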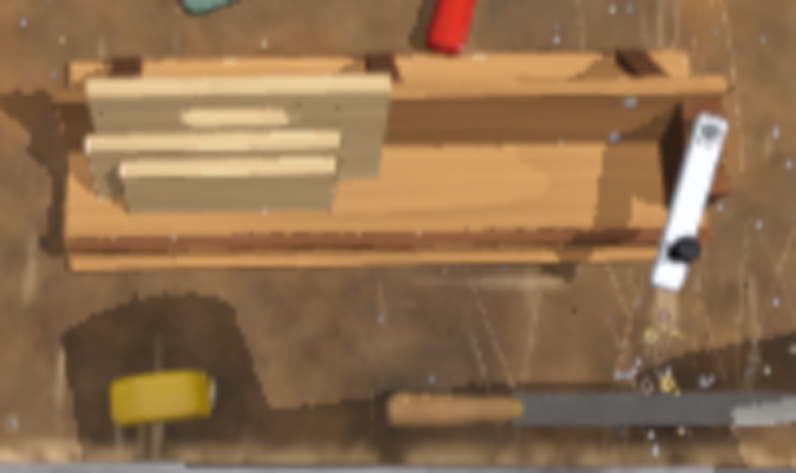

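View pics/scenec.png

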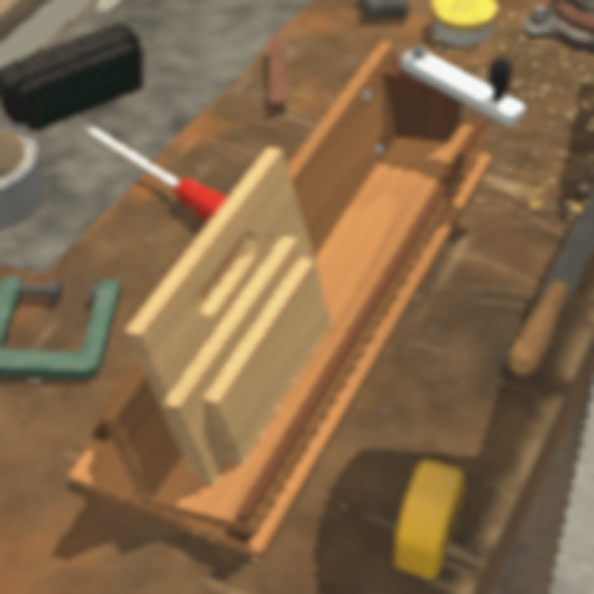

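```bash
cat > h.py <<'E'
import numpy as np
from plant import bot, eyes, job
def ray(p,u,v,z):
    K,T=p["camera_matrix"],p["T"]
    d=np.array([(u-K[0,2])/K[0,0],-(v-K[1,2])/K[1,1],-1.0]); d=T[:3,:3]@d; o=T[:3,3]
    return o+d*(z-o[2])/d[2]
def proj(p,X):
    K,T=p["camera_matrix"],p["T"]; c=T[:3,:3].T@(np.asarray(X)-T[:3,3]); 
    return K[0,0]*c[0]/-c[2]+K[0,2], K[1,1]*(-c[1])/-c[2]+K[1,2]
E
python3 - <<'E'
from h import *
p=eyes.camera_params("top")
f=lambda u,v:((u+.5)/4.3-.5+255,(v+.5)/4.3-.5+140)
for n,u,v,z in [("pivot",709,131,.111),("knob",684,246,.149),("tall TL back",87,77,.168),("tall TR back",391,76,.168),("tall TL front",86,96,.166),("tall TR front",391,96,.166),
 ("stand front L",70,268,.0),("stand frontR",640,260,0.0),("b TL front",86,150,.113),("b TR",340,150,.113),("c TR",336,176,.1),("stand back top L",100,100,.11),("back top R",728,84,.11),("meas",162,397,.06)]:
    print(n,np.round(ray(p,*f(u,v),z),4))
E
```

```text
pivot [ 0.5287 -0.1236  0.111 ]
knob [ 0.4417 -0.0937  0.149 ]
tall TL back [0.5486 0.3005 0.168 ]
tall TR back [0.5507 0.1003 0.168 ]
tall TL front [0.5363 0.3011 0.166 ]
tall TR front [0.5376 0.1002 0.166 ]
stand front L [0.4466 0.3298 0.    ]
stand frontR [ 0.4556 -0.0989  0.    ]
b TL front [0.5119 0.3065 0.113 ]
b TR [0.5131 0.1316 0.113 ]
c TR [0.4975 0.1338 0.1   ]
stand back top L [0.5481 0.298  0.11  ]
back top R [ 0.5626 -0.1383  0.11  ]
meas [0.3461 0.2547 0.06  ]
```

Emit:
{"fn": "move_arm", "kwargs": {
  "rows": [
    {"dy":-0.02,"ay":-7},
    {"dy":-0.02,"ay":-7},
    {"dy":-0.02,"ay":-7},
    {"dy":-0.02,"ay":-7},
    {"dy":-0.01,"ay":-7},
    {"dy":-0.01,"ay":-7},
    {"ay":-7},
    {"ay":-7}
  ],
  "jaw": 0,
  "newtons": 10
}}

```text
invalid input
```

Emit:
{"fn": "move_arm", "kwargs": {
  "rows": [
    {"ay":-7},
    {"ay":-7},
    {"ay":-7},
    {"ay":-7},
    {"ay":-7}
  ]
}}

```text
invalid input
```

Emit:
{"fn": "move_arm", "kwargs": {
  "rows": [
    {"dx":-0.028,"dz":0.0245},
    {"dx":-0.028,"dz":0.0245},
    {"dx":-0.028,"dz":0.0245},
    {"dx":-0.028,"dz":0.0245},
    {"dx":-0.028,"dz":0.0245},
    {"dx":-0.028,"dz":0.0245},
    {"dx":-0.028,"dz":0.0245},
    {"dx":-0.028,"dz":0.0245}
  ]
}}

```text
invalid input
```

Emit:
{"fn": "move_arm", "kwargs": {
  "rows": [
    {"dx":0.0,"dy":-0.02,"dz":0.0,"ax":0.0,"ay":-7.0,"az":0.0},
    {"dx":0.0,"dy":-0.02,"dz":0.0,"ax":0.0,"ay":-7.0,"az":0.0},
    {"dx":0.0,"dy":-0.02,"dz":0.0,"ax":0.0,"ay":-7.0,"az":0.0},
    {"dx":0.0,"dy":-0.02,"dz":0.0,"ax":0.0,"ay":-7.0,"az":0.0},
    {"dx":0.0,"dy":-0.02,"dz":0.0,"ax":0.0,"ay":-7.0,"az":0.0},
    {"dx":0.0,"dy":0.0,"dz":0.0,"ax":0.0,"ay":-7.0,"az":0.0},
    {"dx":0.0,"dy":0.0,"dz":0.0,"ax":0.0,"ay":-7.0,"az":0.0},
    {"dx":0.0,"dy":0.0,"dz":0.0,"ax":0.0,"ay":-7.0,"az":0.0}
  ],
  "jaw": 0.0,
  "newtons": 10
}}

```text
time: 0.82
ee_pos: [0.2334, -0.5796, 0.5049]
tool_rot: [[-0.203, 0.0, 0.979], [-0.979, -0.0, -0.203], [0.0, -1.0, 0.0]]
wrist_force: [0.7, 0.3, -0.2]
width: 0.038
```

Emit:
{"fn": "move_arm", "kwargs": {
  "rows": [
    {"dx":0,"dy":0,"dz":0,"ax":0,"ay":-7,"az":0},
    {"dx":0,"dy":0,"dz":0,"ax":0,"ay":-7,"az":0},
    {"dx":0,"dy":0,"dz":0,"ax":0,"ay":-7,"az":0},
    {"dx":0,"dy":0,"dz":0,"ax":0,"ay":-7,"az":0},
    {"dx":0,"dy":0,"dz":0,"ax":0,"ay":-7,"az":0}
  ]
}}

```text
time: 1.23
ee_pos: [0.2355, -0.5824, 0.512]
tool_rot: [[0.393, 0.011, 0.92], [-0.919, -0.015, 0.393], [0.018, -1.0, 0.004]]
wrist_force: [5.9, -8.3, 27.1]
width: 0.0042
```

Emit:
{"fn": "move_arm", "kwargs": {
  "rows": [
    {"dx":-0.028,"dy":0,"dz":0.0245,"ax":0,"ay":0,"az":0},
    {"dx":-0.028,"dy":0,"dz":0.0245,"ax":0,"ay":0,"az":0},
    {"dx":-0.028,"dy":0,"dz":0.0245,"ax":0,"ay":0,"az":0},
    {"dx":-0.028,"dy":0,"dz":0.0245,"ax":0,"ay":0,"az":0},
    {"dx":-0.028,"dy":0,"dz":0.0245,"ax":0,"ay":0,"az":0},
    {"dx":-0.028,"dy":0,"dz":0.0245,"ax":0,"ay":0,"az":0},
    {"dx":-0.028,"dy":0,"dz":0.0245,"ax":0,"ay":0,"az":0},
    {"dx":-0.028,"dy":0,"dz":0.0245,"ax":0,"ay":0,"az":0}
  ]
}}

```text
time: 1.9
ee_pos: [0.3266, -0.2953, 0.5046]
tool_rot: [[0.389, 0.0, 0.921], [-0.921, 0.0, 0.389], [-0.0, -1.0, 0.0]]
wrist_force: [0.5, 0.3, -0.0]
width: 0.0004
```

Emit:
{"fn": "move_arm", "kwargs": {
  "rows": [
    {"dx":-0.028,"dy":0,"dz":0.0245,"ax":0,"ay":0,"az":0},
    {"dx":-0.028,"dy":0,"dz":0.0245,"ax":0,"ay":0,"az":0},
    {"dx":-0.028,"dy":0,"dz":0.0245,"ax":0,"ay":0,"az":0},
    {"dx":-0.028,"dy":0,"dz":0.0245,"ax":0,"ay":0,"az":0},
    {"dx":-0.028,"dy":0,"dz":0.0245,"ax":0,"ay":0,"az":0},
    {"dx":-0.028,"dy":0,"dz":0.0245,"ax":0,"ay":0,"az":0},
    {"dx":-0.028,"dy":0,"dz":0.0245,"ax":0,"ay":0,"az":0},
    {"dx":-0.028,"dy":0,"dz":0.0245,"ax":0,"ay":0,"az":0}
  ]
}}

```text
time: 2.57
ee_pos: [0.4198, -0.0125, 0.5048]
tool_rot: [[0.39, 0.0, 0.921], [-0.921, -0.0, 0.39], [0.0, -1.0, 0.0]]
wrist_force: [0.3, -1.3, -0.1]
width: 0.0002
```

Run:
```python
from h import *; import cv2
cv2.imwrite("pics/w1.png",eyes.snapshot("wrist")[:,:,::-1])
p=eyes.camera_params("wrist"); np.save("w1T.npy",p["T"])
```

```text
(no output)
```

View pics/w1.png

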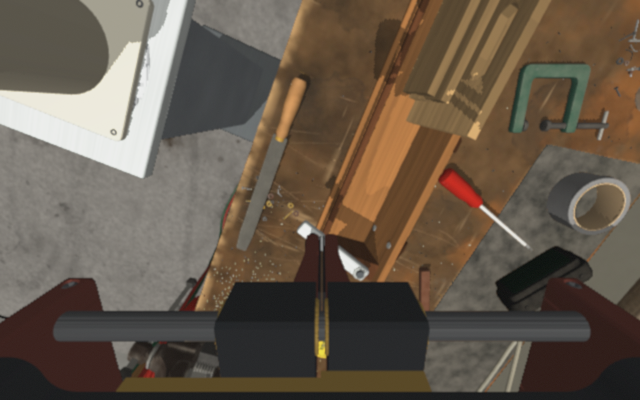

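Emit:
{"fn": "move_arm", "kwargs": {
  "rows": [
    {"dx":-0.028,"dy":0,"dz":0.0245,"ax":0,"ay":-7,"az":0},
    {"dx":-0.031,"dy":0,"dz":0.021,"ax":0,"ay":-7,"az":0},
    {"dx":-0.026,"dy":0,"dz":0.027,"ax":0,"ay":-7,"az":0},
    {"dx":-0.023,"dy":0,"dz":0.03,"ax":0,"ay":-7,"az":0},
    {"dx":-0.018,"dy":0,"dz":0.032,"ax":0,"ay":-7,"az":0},
    {"dx":-0.014,"dy":0,"dz":0.034,"ax":0,"ay":-7,"az":0},
    {"dx":-0.01,"dy":0,"dz":0.036,"ax":0,"ay":-7,"az":0},
    {"dx":-0.006,"dy":0,"dz":0.037,"ax":0,"ay":-7,"az":0}
  ]
}}

```text
time: 3.28
ee_pos: [0.4701, 0.2808, 0.5045]
tool_rot: [[0.983, -0.0, 0.186], [-0.186, -0.0, 0.983], [-0.0, -1.0, -0.0]]
wrist_force: [0.4, 0.5, 0.7]
width: 0.0004
```

Emit:
{"fn": "move_arm", "kwargs": {
  "rows": [
    {"dx":0,"dy":0,"dz":0,"ax":0,"ay":-5.4,"az":0},
    {"dx":0,"dy":0,"dz":0,"ax":0,"ay":-5.3,"az":0},
    {"dx":0,"dy":0,"dz":0,"ax":0,"ay":0,"az":0}
  ]
}}

```text
time: 3.53
ee_pos: [0.4701, 0.2797, 0.5041]
tool_rot: [[1.0, -0.001, 0.002], [-0.002, -0.001, 1.0], [-0.001, -1.0, -0.001]]
wrist_force: [-0.5, -0.6, -0.1]
width: 0.0007
```

Run:
```python
from h import *; import cv2
cv2.imwrite("pics/w2.png",eyes.snapshot("wrist")[:,:,::-1])
p=eyes.camera_params("wrist"); np.save("w2T.npy",p["T"])
s=bot.read_state(); print(s["q"],s["ee_pos"],s["time"])
```

```text
[ 5.14160466e-01  2.03787755e-01  1.70054656e+00 -3.56452389e-05
  1.23815887e+00 -1.04914899e+00] [0.47012093 0.27920227 0.50422439] 3.5833
```

View pics/w2.png

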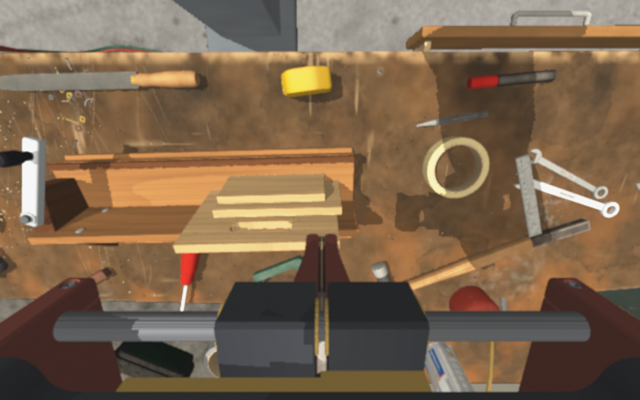

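Run:
```python
import cv2
a=cv2.imread("pics/w2.png")[130:260,160:370]; cv2.imwrite("pics/w2c.png",cv2.resize(a,None,fx=3.8,fy=3.8,interpolation=cv2.INTER_CUBIC))
a=cv2.imread("pics/w2.png")[120:260,0:130]; cv2.imwrite("pics/w2d.png",cv2.resize(a,None,fx=4,fy=4,interpolation=cv2.INTER_CUBIC))
```

```text
(no output)
```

View pics/w2c.png

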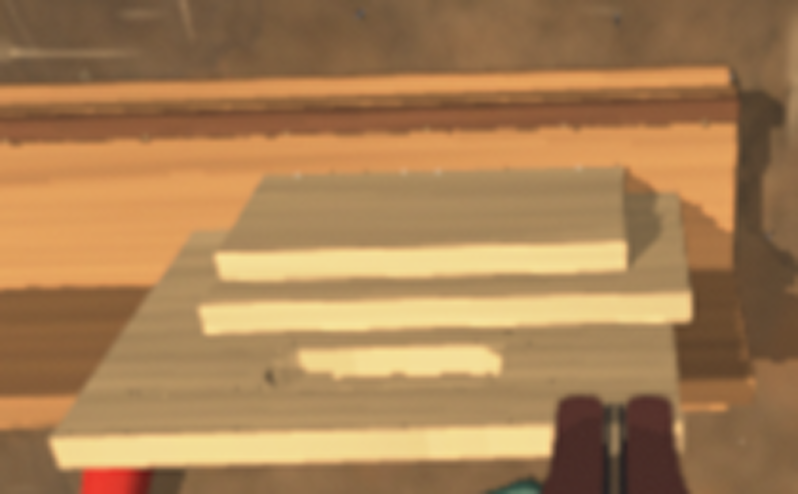

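View pics/w2d.png

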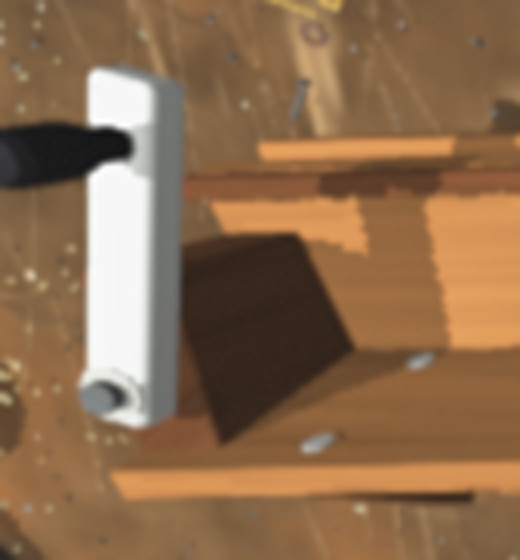

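Run:
```python
from h import *
p=dict(eyes.camera_params("wrist")); p["T"]=np.load("w2T.npy")
f=lambda u,v:((u+.5)/3.8-.5+160,(v+.5)/3.8-.5+130)
g=lambda u,v:((u+.5)/4-.5+0,(v+.5)/4-.5+120)
for n,u,v,z in [("tall R front",51,437,.166),("tall L front",684,423,.166),("tall R back",60,468,.168),("tall L back",684,447,.168),("b L",692,291,.112),("b R",199,305,.112),("b Lback",692,320,.114),("c L",627,242,.097),("c R",215,253,.097),("stand FL",731,67,.04),("stand back top L front",728,404,.11)]:
    print(n,np.round(ray(p,*f(u,v),z),4))
for n,u,v,z in [("bar far near",90,70,.111),("pivot boltbase",112,397,.111),("bar knob base",113,147,.111),("stop face top front",297,234,.096),("stop face top back",352,348,.096),("stop?2",222,440,.03)]:
    print(n,np.round(ray(p,*g(u,v),z),4))
```

```text
tall R front [0.5411 0.0987 0.166 ]
tall L front [0.5377 0.3008 0.166 ]
tall R back [0.5511 0.101  0.168 ]
tall L back [0.5452 0.3007 0.168 ]
b L [0.5115 0.3066 0.112 ]
b R [0.5155 0.1297 0.112 ]
b Lback [0.5218 0.3066 0.114 ]
c L [0.4974 0.2836 0.097 ]
c R [0.5004 0.132  0.097 ]
stand FL [0.441  0.3262 0.04  ]
stand back top L front [0.5565 0.3208 0.11  ]
bar far near [ 0.4165 -0.0996  0.111 ]
pivot boltbase [ 0.527 -0.127  0.111]
bar knob base [ 0.4409 -0.0999  0.111 ]
stop face top front [ 0.4734 -0.0611  0.096 ]
stop face top back [ 0.5147 -0.0525  0.096 ]
stop?2 [ 0.5771 -0.1743  0.03  ]
```

Emit:
{"fn": "move_arm", "kwargs": {
  "rows": [
    {"dx":0.023,"dy":0,"dz":0.022,"ax":0,"ay":0,"az":0},
    {"dx":0.023,"dy":0,"dz":0.022,"ax":0,"ay":0,"az":0},
    {"dx":0.023,"dy":0,"dz":0.022,"ax":0,"ay":0,"az":0},
    {"dx":0,"dy":0.039,"dz":0,"ax":0,"ay":0,"az":0},
    {"dx":0,"dy":0.039,"dz":0,"ax":0,"ay":0,"az":0},
    {"dx":0,"dy":0.04,"dz":0,"ax":0,"ay":0,"az":0},
    {"dx":0,"dy":0.04,"dz":0,"ax":0,"ay":0,"az":0},
    {"dx":0,"dy":0.04,"dz":0,"ax":0,"ay":0,"az":0}
  ]
}}

```text
time: 4.25
ee_pos: [0.5397, 0.3437, 0.3052]
tool_rot: [[1.0, 0.0, 0.011], [-0.011, 0.0, 1.0], [0.0, -1.0, 0.0]]
wrist_force: [1.5, -0.3, 0.1]
width: 0.0005
```

Emit:
{"fn": "move_arm", "kwargs": {
  "rows": [
    {"dx":0,"dy":0,"dz":0,"ax":0,"ay":0,"az":0}
  ]
}}

```text
time: 4.33
ee_pos: [0.5372, 0.3422, 0.2988]
tool_rot: [[1.0, -0.012, 0.01], [-0.01, -0.007, 1.0], [-0.012, -1.0, -0.007]]
wrist_force: [-1.4, -1.4, -0.5]
width: 0.0003
```

Run:
```python
from h import *; import cv2
a=eyes.snapshot("wrist")[:,:,::-1]
b=eyes.snapshot("scene")[110:290,220:400,::-1]
cv2.imwrite("pics/w3.png",a); cv2.imwrite("pics/s3.png",cv2.resize(b,None,fx=3.3,fy=3.3,interpolation=cv2.INTER_CUBIC))
```

```text
(no output)
```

View pics/w3.png

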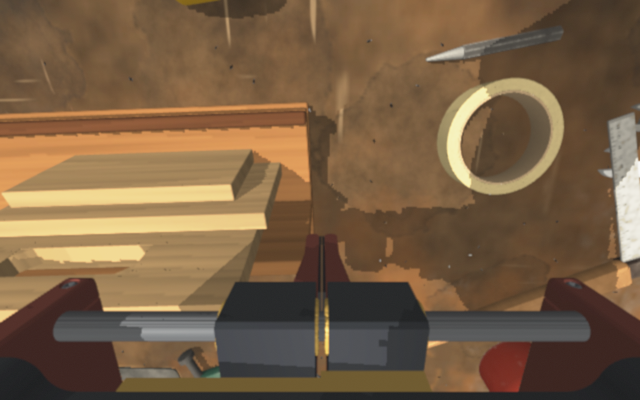

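View pics/s3.png

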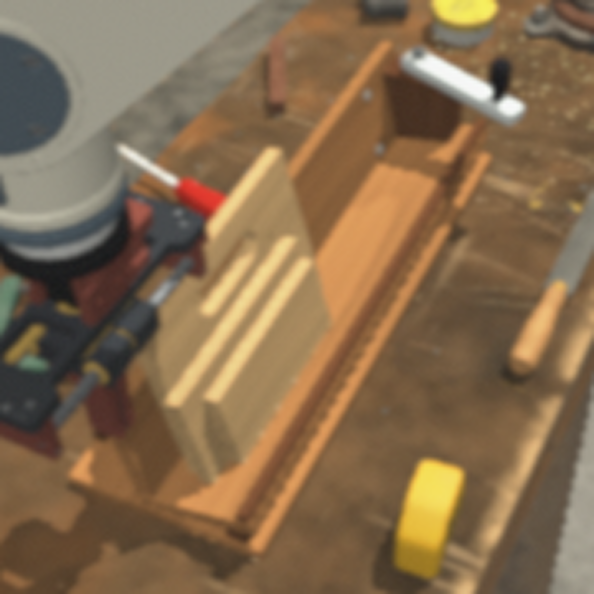

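Run:
```python
from h import *
s=bot.read_state(); print(s["time"],s["ee_pos"],np.round(s["tool_rot"],3),s["wrist_force"])
```

```text
4.4333 [0.53967552 0.34397467 0.30611493] [[ 1.    -0.003  0.009]
 [-0.009 -0.002  1.   ]
 [-0.003 -1.    -0.002]] [0.12907715 0.22005364 1.47598826]
```

Emit:
{"fn": "move_arm", "kwargs": {
  "rows": [
    {"dx":0,"dy":0,"dz":-0.006,"ax":0,"ay":0,"az":0},
    {"dx":0,"dy":0,"dz":-0.006,"ax":0,"ay":0,"az":0},
    {"dx":0,"dy":0,"dz":-0.005,"ax":0,"ay":0,"az":0},
    {"dx":0,"dy":0,"dz":-0.005,"ax":0,"ay":0,"az":0},
    {"dx":0,"dy":0,"dz":-0.005,"ax":0,"ay":0,"az":0},
    {"dx":0,"dy":0,"dz":-0.005,"ax":0,"ay":0,"az":0},
    {"dx":0,"dy":0,"dz":-0.005,"ax":0,"ay":0,"az":0},
    {"dx":0,"dy":0,"dz":-0.005,"ax":0,"ay":0,"az":0}
  ]
}}

```text
time: 5.1
ee_pos: [0.5397, 0.3026, 0.3075]
tool_rot: [[1.0, 0.002, 0.007], [-0.007, 0.002, 1.0], [0.002, -1.0, 0.002]]
wrist_force: [-0.2, 4.6, 3.1]
width: 0.0006
```

Run:
```python
from h import *; import cv2
a=eyes.snapshot("wrist")[:,:,::-1]
b=eyes.snapshot("scene")[110:290,220:400,::-1]
cv2.imwrite("pics/w4.png",a); cv2.imwrite("pics/s4.png",cv2.resize(b,None,fx=3.3,fy=3.3,interpolation=cv2.INTER_CUBIC))
s=bot.read_state(); print(s["time"],s["ee_pos"],s["wrist_force"])
```

```text
5.2 [0.53966028 0.30211868 0.30714939] [0.77597724 2.07579034 1.21853787]
```

View pics/w4.png

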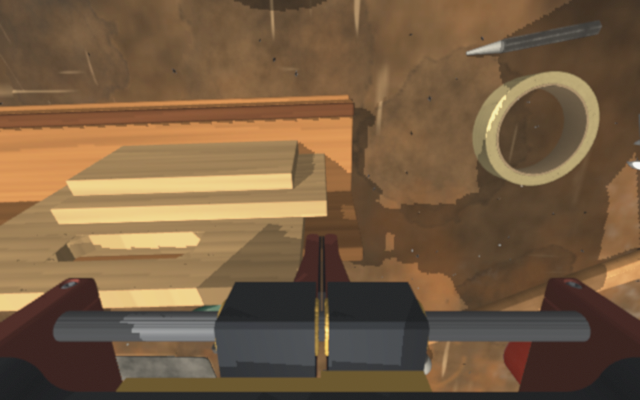

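View pics/s4.png

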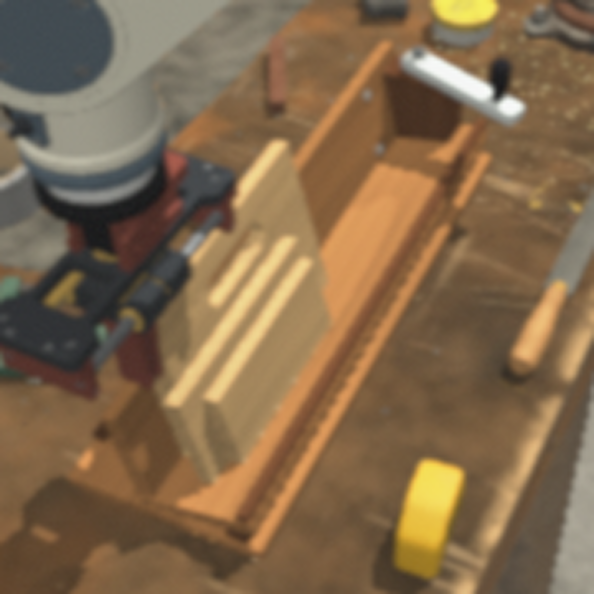

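Emit:
{"fn": "move_arm", "kwargs": {
  "rows": [
    {"dx":0,"dy":0,"dz":-0.006,"ax":0,"ay":0,"az":0},
    {"dx":0.001,"dy":0,"dz":-0.006,"ax":0,"ay":0,"az":0},
    {"dx":0,"dy":0,"dz":-0.006,"ax":0,"ay":0,"az":0},
    {"dx":0,"dy":0,"dz":-0.006,"ax":0,"ay":0,"az":0},
    {"dx":0.001,"dy":0,"dz":-0.006,"ax":0,"ay":0,"az":0},
    {"dx":0,"dy":0,"dz":-0.006,"ax":0,"ay":0,"az":0},
    {"dx":0,"dy":0,"dz":-0.006,"ax":0,"ay":0,"az":0},
    {"dx":0,"dy":0,"dz":-0.006,"ax":0,"ay":0,"az":0}
  ]
}}

```text
time: 5.87
ee_pos: [0.5413, 0.2543, 0.307]
tool_rot: [[1.0, 0.001, 0.006], [-0.006, 0.001, 1.0], [0.001, -1.0, 0.001]]
wrist_force: [0.1, 5.0, 4.4]
width: 0.0001
```

```bash
cat > look.py <<'E'
import sys
from h import *; import cv2
n=sys.argv[1]
a=eyes.snapshot("wrist")[:,:,::-1]
b=eyes.snapshot("scene")[110:290,220:400,::-1]
out=np.zeros((600,800,3),np.uint8)
out[:250,:400]=cv2.resize(a,(400,250),interpolation=cv2.INTER_AREA)
c=eyes.snapshot("top")[140:250,255:440,::-1]
out[:250,400:]=cv2.resize(c,(400,250),interpolation=cv2.INTER_CUBIC)
out[250:,:]=cv2.resize(b[40:119],(800,350),interpolation=cv2.INTER_CUBIC) if 0 else 0
bb=cv2.resize(b,(350,350),interpolation=cv2.INTER_CUBIC); out[250:,:350]=bb
cc=cv2.resize(a[60:320,0:330],(440,350),interpolation=cv2.INTER_AREA); out[250:,355:795]=cc
cv2.imwrite(f"pics/{n}.png",out)
s=bot.read_state(); print(s["time"],s["ee_pos"],s["wrist_force"])
E
python3 look.py l5
```

```text
6.0167 [0.5409407  0.25375314 0.30637036] [0.45193446 0.60016615 0.37099436]
```

View pics/l5.png

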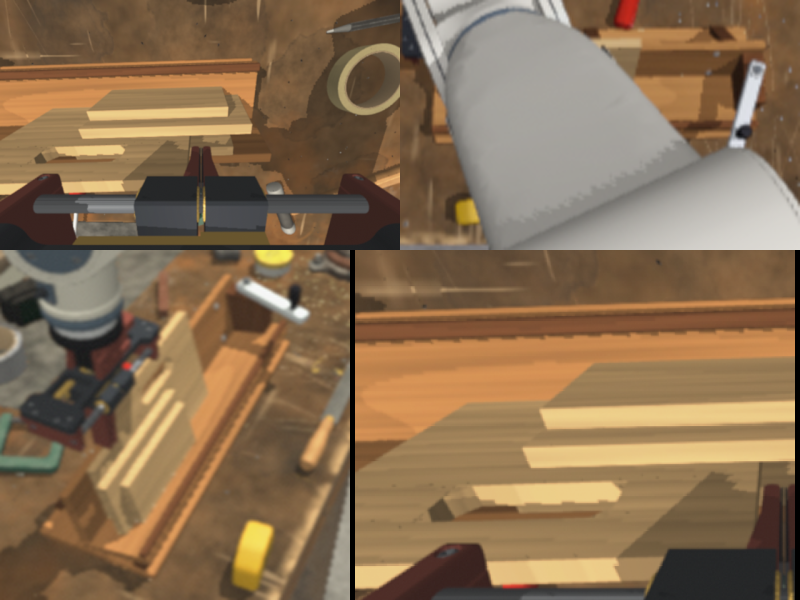

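Emit:
{"fn": "move_arm", "kwargs": {
  "rows": [
    {"dx":0,"dy":0,"dz":-0.006,"ax":0,"ay":0,"az":0},
    {"dx":0.001,"dy":0,"dz":-0.006,"ax":0,"ay":0,"az":0},
    {"dx":0,"dy":0,"dz":-0.006,"ax":0,"ay":0,"az":0},
    {"dx":0,"dy":0,"dz":-0.006,"ax":0,"ay":0,"az":0},
    {"dx":0.001,"dy":0,"dz":-0.006,"ax":0,"ay":0,"az":0},
    {"dx":0,"dy":0,"dz":-0.006,"ax":0,"ay":0,"az":0},
    {"dx":0,"dy":0,"dz":-0.006,"ax":0,"ay":0,"az":0},
    {"dx":0,"dy":0,"dz":-0.006,"ax":0,"ay":0,"az":0}
  ]
}}

```text
time: 6.68
ee_pos: [0.5427, 0.2058, 0.3065]
tool_rot: [[1.0, -0.0, 0.006], [-0.006, -0.0, 1.0], [-0.0, -1.0, -0.0]]
wrist_force: [-0.0, 3.1, 1.6]
width: 0.0008
```

```bash
python3 look.py l6
```

```text
6.8333 [0.54275126 0.20556646 0.30644439] [-0.52580764  0.22571578 -0.80576764]
```

View pics/l6.png

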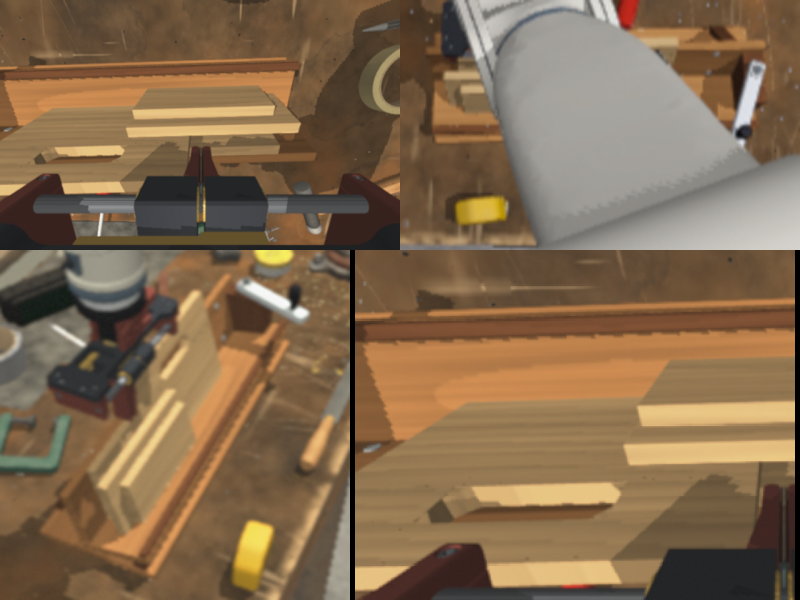

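Emit:
{"fn": "move_arm", "kwargs": {
  "rows": [
    {"dx":0,"dy":0,"dz":-0.006,"ax":0,"ay":0,"az":0},
    {"dx":0.001,"dy":0,"dz":-0.006,"ax":0,"ay":0,"az":0},
    {"dx":0,"dy":0,"dz":-0.006,"ax":0,"ay":0,"az":0},
    {"dx":0.001,"dy":0,"dz":-0.006,"ax":0,"ay":0,"az":0},
    {"dx":0,"dy":0,"dz":-0.006,"ax":0,"ay":0,"az":0},
    {"dx":0.001,"dy":0,"dz":-0.006,"ax":0,"ay":0,"az":0},
    {"dx":0,"dy":0,"dz":-0.006,"ax":0,"ay":0,"az":0},
    {"dx":0,"dy":0,"dz":-0.006,"ax":0,"ay":0,"az":0}
  ]
}}

```text
time: 7.5
ee_pos: [0.5455, 0.158, 0.3067]
tool_rot: [[1.0, 0.0, 0.006], [-0.006, -0.0, 1.0], [0.0, -1.0, -0.0]]
wrist_force: [-0.5, 2.0, 0.1]
width: 0.0004
```

```bash
python3 look.py l7
```

```text
7.65 [0.54548885 0.15770811 0.30656028] [ 0.10600128 -0.22061023  0.60631452]
```

View pics/l7.png

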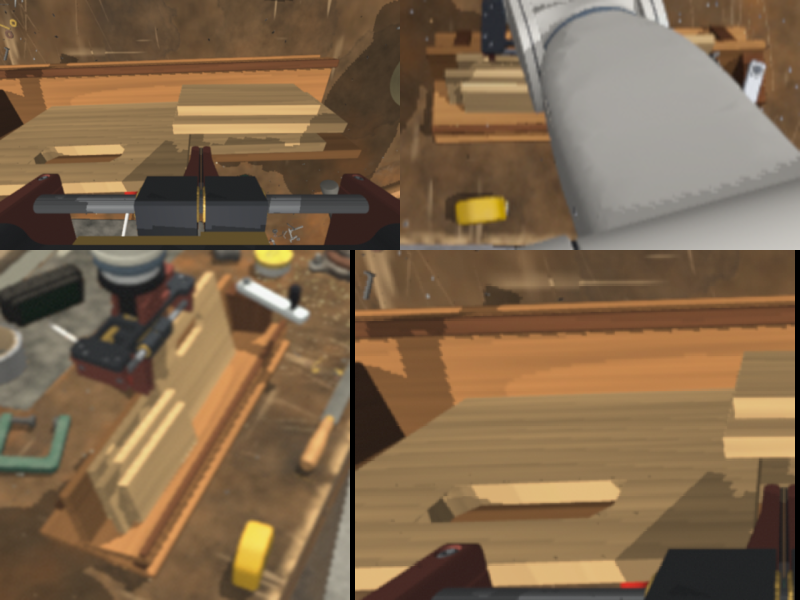

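Emit:
{"fn": "move_arm", "kwargs": {
  "rows": [
    {"dx":0,"dy":0,"dz":-0.006,"ax":0,"ay":0,"az":0},
    {"dx":0.001,"dy":0,"dz":-0.006,"ax":0,"ay":0,"az":0},
    {"dx":0,"dy":0,"dz":-0.006,"ax":0,"ay":0,"az":0},
    {"dx":0.001,"dy":0,"dz":-0.006,"ax":0,"ay":0,"az":0},
    {"dx":0,"dy":0,"dz":-0.006,"ax":0,"ay":0,"az":0},
    {"dx":0.001,"dy":0,"dz":-0.006,"ax":0,"ay":0,"az":0}
  ]
}}

```text
time: 8.15
ee_pos: [0.5482, 0.1217, 0.3066]
tool_rot: [[1.0, -0.0, 0.006], [-0.006, -0.0, 1.0], [-0.0, -1.0, -0.0]]
wrist_force: [0.1, 1.0, -0.1]
width: 0.0005
```

```bash
python3 look.py l8
```

```text
8.3 [0.54833302 0.121689   0.30664248] [ 0.00162247 -0.5423197  -0.53644283]
```

View pics/l8.png

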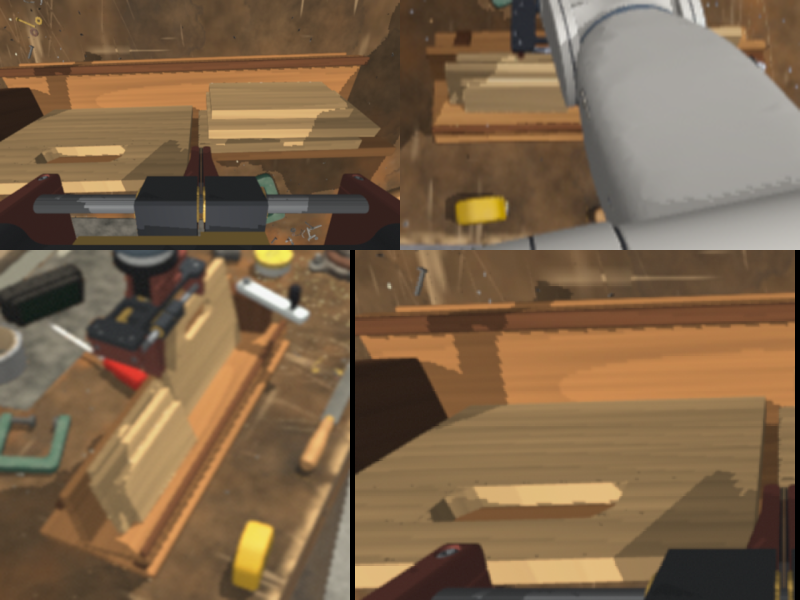

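Emit:
{"fn": "move_arm", "kwargs": {
  "rows": [
    {"dx":0,"dy":0,"dz":-0.004,"ax":0,"ay":0,"az":0},
    {"dx":0,"dy":0,"dz":-0.004,"ax":0,"ay":0,"az":0},
    {"dx":0,"dy":0,"dz":-0.003,"ax":0,"ay":0,"az":0},
    {"dx":0,"dy":0,"dz":-0.003,"ax":0,"ay":0,"az":0},
    {"dx":0,"dy":0,"dz":-0.002,"ax":0,"ay":0,"az":0}
  ]
}}

```text
time: 8.72
ee_pos: [0.5482, 0.1062, 0.3068]
tool_rot: [[1.0, 0.0, 0.006], [-0.006, 0.0, 1.0], [0.0, -1.0, 0.0]]
wrist_force: [-0.4, 2.7, -0.4]
width: 0.0006
```

```bash
python3 look.py l9
```

```text
8.8667 [0.5481473  0.10626535 0.30667351] [0.24340647 1.85843783 0.66352619]
```

View pics/l9.png

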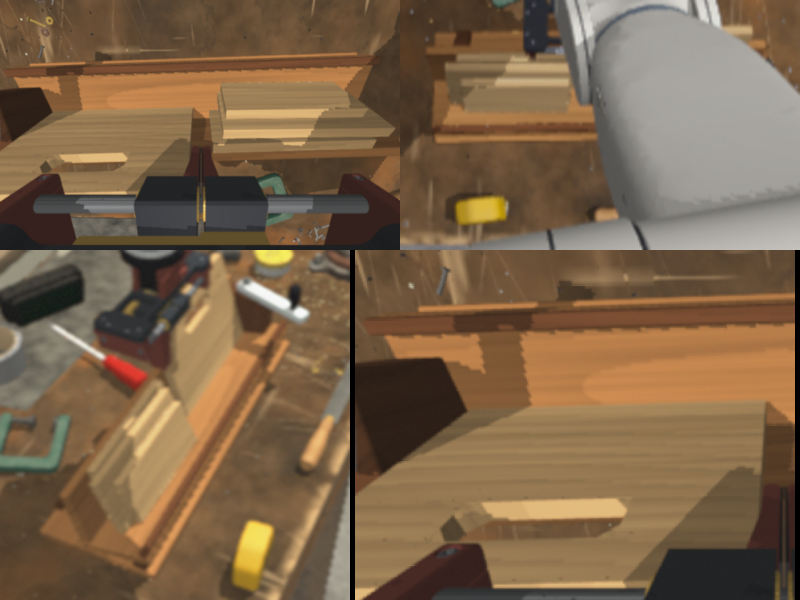

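Emit:
{"fn": "move_arm", "kwargs": {
  "rows": [
    {"dx":0,"dy":0,"dz":-0.002,"ax":0,"ay":0,"az":0},
    {"dx":0,"dy":0,"dz":-0.002,"ax":0,"ay":0,"az":0}
  ]
}}

```text
time: 9.03
ee_pos: [0.5482, 0.1026, 0.3067]
tool_rot: [[1.0, 0.0, 0.006], [-0.006, 0.0, 1.0], [0.0, -1.0, 0.0]]
wrist_force: [0.3, 4.1, 0.9]
width: 0.0005
```

Emit:
{"fn": "move_arm", "kwargs": {
  "rows": [
    {"dx":0,"dy":0,"dz":-0.001,"ax":0,"ay":0,"az":0},
    {"dx":0,"dy":0,"dz":-0.001,"ax":0,"ay":0,"az":0}
  ]
}}

```text
time: 9.2
ee_pos: [0.5483, 0.1016, 0.3071]
tool_rot: [[1.0, 0.001, 0.007], [-0.007, 0.003, 1.0], [0.001, -1.0, 0.003]]
wrist_force: [-1.0, 16.2, 3.8]
width: 0.0003
```

Emit:
{"fn": "move_arm", "kwargs": {
  "rows": [
    {"dx":0,"dy":0,"dz":-0.001,"ax":0,"ay":0,"az":0},
    {"dx":0,"dy":0,"dz":-0.001,"ax":0,"ay":0,"az":0}
  ]
}}

```text
time: 9.37
ee_pos: [0.5485, 0.1008, 0.3075]
tool_rot: [[1.0, 0.002, 0.007], [-0.007, 0.005, 1.0], [0.002, -1.0, 0.005]]
wrist_force: [-1.8, 25.2, 6.9]
width: 0.0007
```

```bash
python3 look.py l10
```

```text
9.5167 [0.54844063 0.10089452 0.3075625 ] [-1.96977229 21.11349973  4.98050447]
```

Emit:
{"fn": "move_arm", "kwargs": {
  "rows": [
    {"dx":0,"dy":0,"dz":0.002,"ax":0,"ay":0,"az":0},
    {"dx":0,"dy":0,"dz":0.002,"ax":0,"ay":0,"az":0},
    {"dx":0,"dy":0,"dz":0.004,"ax":0,"ay":0,"az":0},
    {"dx":0,"dy":0,"dz":0.006,"ax":0,"ay":0,"az":0}
  ]
}}

```text
time: 9.85
ee_pos: [0.548, 0.1122, 0.3065]
tool_rot: [[1.0, -0.001, 0.007], [-0.007, -0.001, 1.0], [-0.001, -1.0, -0.001]]
wrist_force: [0.0, 0.2, -0.8]
width: 0.0003
```

```bash
python3 look.py l11
```

```text
10.0 [0.5481434  0.11262797 0.30653516] [-0.35004939  0.13920383  0.53212014]
```

View pics/l10.png

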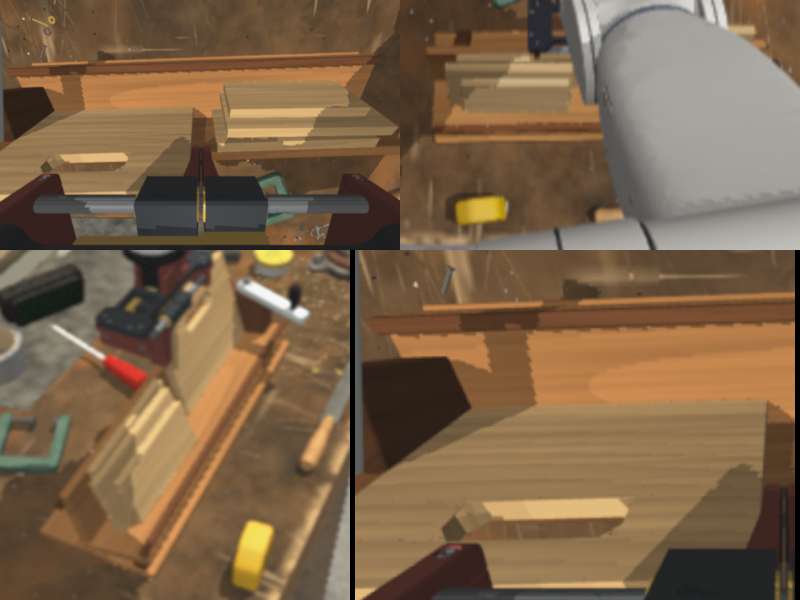

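View pics/l11.png

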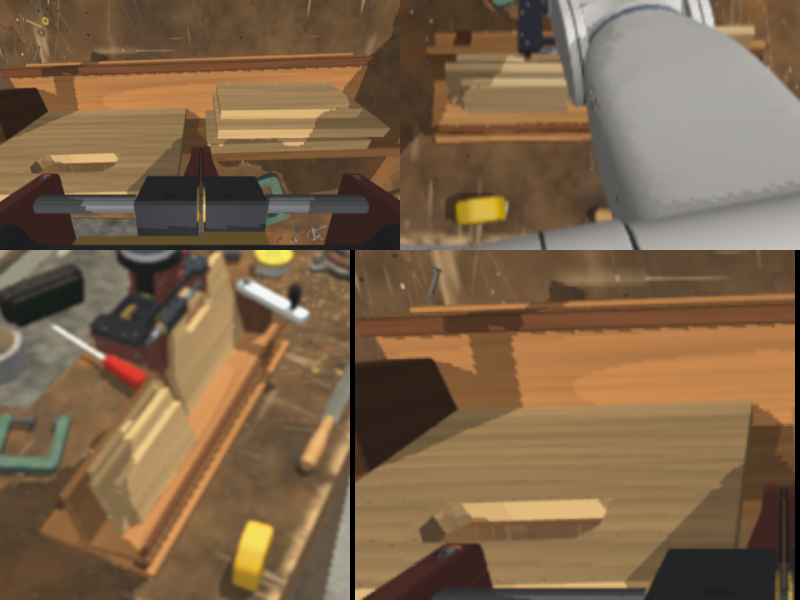

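Emit:
{"fn": "move_arm", "kwargs": {
  "rows": [
    {"dx":0,"dy":-0.035,"dz":0,"ax":0,"ay":0,"az":0},
    {"dx":0,"dy":-0.04,"dz":0,"ax":0,"ay":0,"az":0},
    {"dx":0,"dy":-0.04,"dz":0,"ax":0,"ay":0,"az":0},
    {"dx":-0.018,"dy":0,"dz":-0.035,"ax":0,"ay":0,"az":0},
    {"dx":-0.018,"dy":0,"dz":-0.035,"ax":0,"ay":0,"az":0},
    {"dx":-0.018,"dy":0,"dz":-0.035,"ax":0,"ay":0,"az":0},
    {"dx":-0.018,"dy":0,"dz":-0.035,"ax":0,"ay":0,"az":0},
    {"dx":-0.018,"dy":0,"dz":-0.03,"ax":0,"ay":0,"az":0}
  ],
  "jaw": 0.05
}}

```text
time: 10.67
ee_pos: [0.4558, -0.0587, 0.4218]
tool_rot: [[1.0, 0.0, 0.006], [-0.006, -0.001, 1.0], [0.0, -1.0, -0.001]]
wrist_force: [0.4, -0.2, -0.4]
width: 0.0484
```

Emit:
{"fn": "move_arm", "kwargs": {
  "rows": [
    {"dx":0,"dy":0,"dz":0,"ax":0,"ay":0,"az":0},
    {"dx":0,"dy":0,"dz":0,"ax":0,"ay":0,"az":0}
  ]
}}

```text
time: 10.83
ee_pos: [0.4563, -0.0584, 0.4218]
tool_rot: [[1.0, 0.0, 0.01], [-0.01, -0.0, 1.0], [0.0, -1.0, -0.0]]
wrist_force: [-0.2, 1.2, -0.2]
width: 0.0501
```

Run:
```python
from h import *; import cv2
p=eyes.camera_params("wrist")
cv2.imwrite("pics/w12.png",eyes.snapshot("wrist")[:,:,::-1]); np.save("w12T.npy",p["T"])
a=eyes.snapshot("top")[:,:,::-1]; cv2.imwrite("pics/top12.png",a)
cv2.imwrite("pics/top12c.png",cv2.resize(a[140:250,255:440],None,fx=4.3,fy=4.3,interpolation=cv2.INTER_CUBIC))
s=bot.read_state(); print(s["time"],s["ee_pos"],s["q"])
```

```text
10.9333 [ 0.45742041 -0.0569615   0.42187281] [-1.49757810e-01  1.56041338e-01  1.96373634e+00  2.07298072e-04
  1.02117025e+00 -1.71352316e+00]
```

View pics/w12.png

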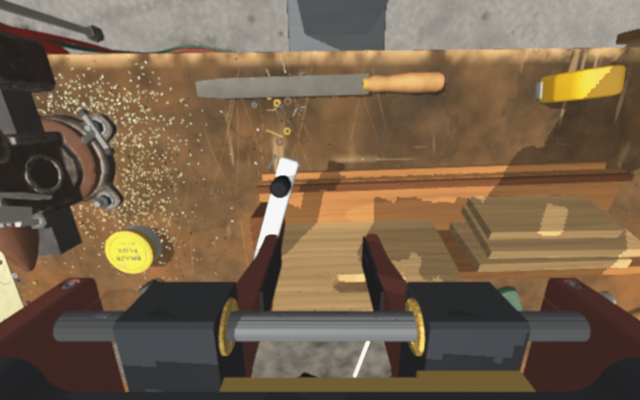

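View pics/top12c.png

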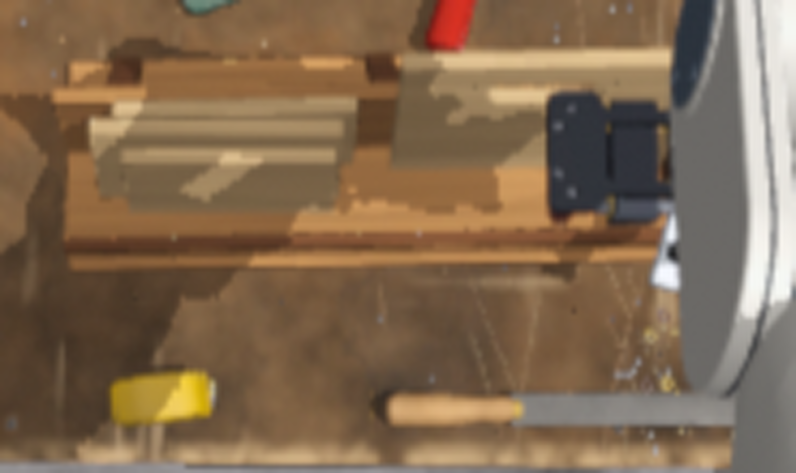

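Run:
```python
from h import *; import cv2
p=dict(eyes.camera_params("wrist")); p["T"]=np.load("w12T.npy")
im=cv2.imread("pics/w12.png")
sub=im[165:205,262:305]; m=(sub.max(2)<60).astype(np.uint8)
n,l,st,c=cv2.connectedComponentsWithStats(m); i=1+st[1:,4].argmax(); print(st[i],c[i]+[262,165])
u,v=c[i]+[262,165]
for z in (.149,.132): print("knob z",z,np.round(ray(p,u,v,z),4))
cv2.imwrite("pics/w12c.png",cv2.resize(im[150:260,240:330],None,fx=5,fy=5,interpolation=cv2.INTER_CUBIC))
t=eyes.camera_params("top"); f=lambda u,v:((u+.5)/4.3-.5+255,(v+.5)/4.3-.5+140)
print("tall left end",np.round(ray(t,*f(404,53),.167),4))
```

```text
[  8  11  21  21 311] [280.2926045  185.91639871]
knob z 0.149 [ 0.4382 -0.0953  0.149 ]
knob z 0.132 [ 0.4426 -0.0978  0.132 ]
tall left end [0.5667 0.0916 0.167 ]
```

View pics/w12c.png

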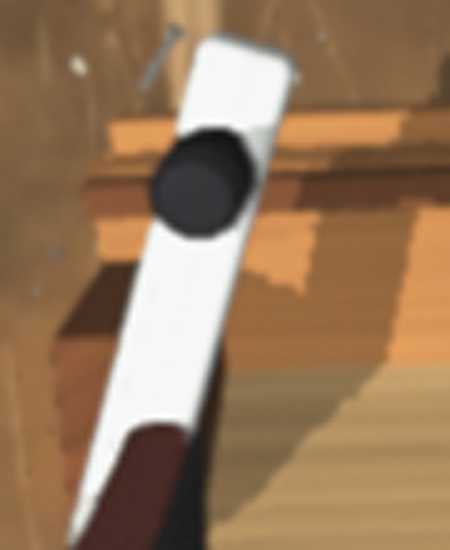

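Emit:
{"fn": "move_arm", "kwargs": {
  "rows": [
    {"dx":-0.009,"dy":0,"dz":-0.02,"ax":0,"ay":0,"az":0},
    {"dx":-0.008,"dy":0,"dz":-0.019,"ax":0,"ay":0,"az":0},
    {"dx":0,"dy":0.033,"dz":0,"ax":0,"ay":0,"az":0},
    {"dx":0,"dy":0.03,"dz":0,"ax":0,"ay":0,"az":0},
    {"dx":0,"dy":0,"dz":0,"ax":0,"ay":0,"az":0},
    {"dx":0,"dy":0,"dz":0,"ax":0,"ay":0,"az":0}
  ],
  "jaw": 0.06
}}

```text
time: 11.43
ee_pos: [0.4401, -0.095, 0.3578]
tool_rot: [[1.0, -0.004, 0.005], [-0.005, 0.001, 1.0], [-0.004, -1.0, 0.001]]
wrist_force: [-0.8, 1.1, 1.0]
width: 0.0605
```

```bash
python3 look.py l13
```

```text
11.5833 [ 0.44090912 -0.09544712  0.36008324] [-0.32601937 -0.41706541 -0.01999757]
```

View pics/l13.png

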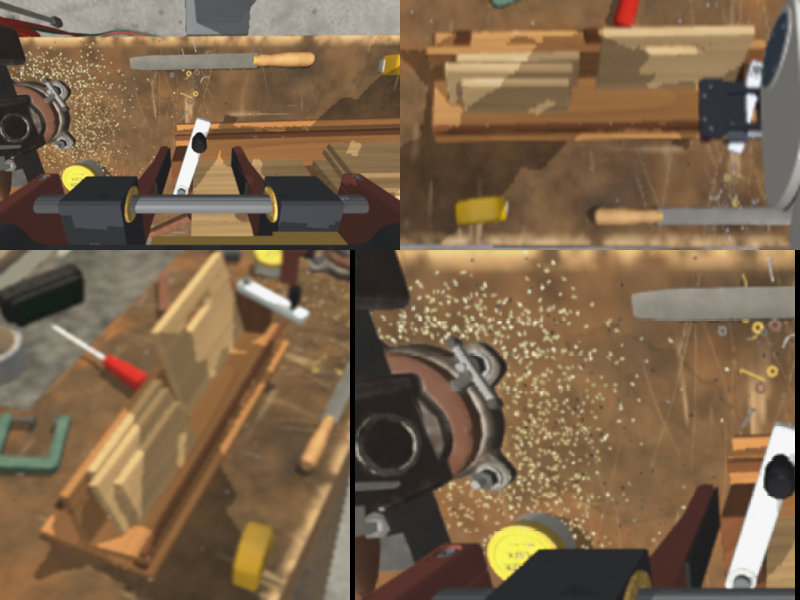

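Emit:
{"fn": "move_arm", "kwargs": {
  "rows": [
    {"dx":0,"dy":0.02,"dz":0,"ax":0,"ay":0,"az":0},
    {"dx":0,"dy":0.02,"dz":0,"ax":0,"ay":0,"az":0},
    {"dx":0,"dy":0.02,"dz":0,"ax":0,"ay":0,"az":0},
    {"dx":0,"dy":0,"dz":0,"ax":0,"ay":0,"az":0}
  ]
}}

```text
time: 11.92
ee_pos: [0.4396, -0.0955, 0.2975]
tool_rot: [[1.0, -0.002, 0.006], [-0.006, 0.001, 1.0], [-0.002, -1.0, 0.001]]
wrist_force: [0.1, -0.1, -0.8]
width: 0.06
```

Emit:
{"fn": "move_arm", "kwargs": {
  "rows": [
    {"dx":0,"dy":0,"dz":0,"ax":0,"ay":0,"az":0},
    {"dx":0,"dy":0,"dz":0,"ax":0,"ay":0,"az":0},
    {"dx":0,"dy":0,"dz":0,"ax":0,"ay":0,"az":0},
    {"dx":0,"dy":0,"dz":0,"ax":0,"ay":0,"az":0},
    {"dx":0,"dy":0,"dz":0,"ax":0,"ay":0,"az":0},
    {"dx":0,"dy":0,"dz":0,"ax":0,"ay":0,"az":0}
  ],
  "jaw": 0.0,
  "newtons": 10
}}

```text
time: 12.42
ee_pos: [0.44, -0.0959, 0.2993]
tool_rot: [[1.0, 0.001, 0.006], [-0.006, -0.0, 1.0], [0.001, -1.0, -0.0]]
wrist_force: [-0.5, -0.3, -0.3]
width: 0.0236
```

```bash
python3 look.py l14
```

```text
12.5667 [ 0.44002299 -0.09588896  0.2990024 ] [-0.03056009 -0.90036473  3.47273608]
```

View pics/l14.png

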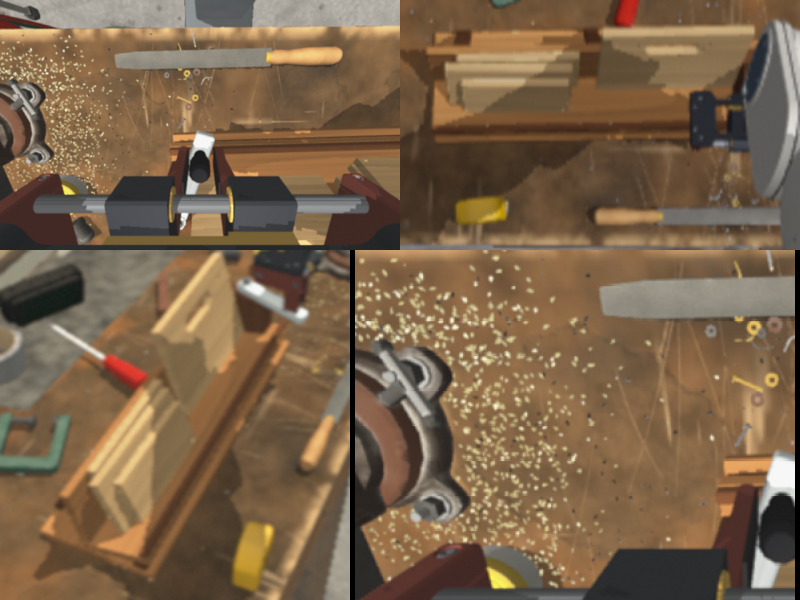

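Emit:
{"fn": "move_arm", "kwargs": {
  "rows": [
    {"dx":0,"dy":0,"dz":0,"ax":0,"ay":0,"az":0},
    {"dx":0,"dy":0,"dz":0,"ax":0,"ay":0,"az":0},
    {"dx":0,"dy":0,"dz":0,"ax":0,"ay":0,"az":0}
  ]
}}

```text
time: 12.82
ee_pos: [0.44, -0.0959, 0.2989]
tool_rot: [[1.0, 0.001, 0.006], [-0.006, -0.0, 1.0], [0.001, -1.0, -0.0]]
wrist_force: [-1.0, 0.3, 5.1]
width: 0.0185
```

Run:
```python
from h import *; import cv2
s=bot.read_state(); print(s["time"],s["ee_pos"],s["wrist_force"],s["width"])
# arc plan
piv=np.array([.5275,-.1255]); k=s["ee_pos"][:2]; r=np.linalg.norm(k-piv); print("r",r)
yaw=.018
x=np.array([np.cos(yaw),np.sin(yaw)]); y=np.array([-np.sin(yaw),np.cos(yaw)])
d=k-piv; th=np.arctan2(d@y,-(d@x)); print("theta",th)
R=s["tool_rot"]; prev=k
for t in np.linspace(th,1.57,17)[1:]:
    q=piv+.09*(-np.cos(t)*x+np.sin(t)*y); w=np.r_[q-prev,0]; prev=q
    print(round(t,3),np.round(q,4),np.round(R.T@w,4))
```

```text
12.8167 [ 0.44002561 -0.09590051  0.29894744] [-1.01767959  0.30474647  5.12946307] 0.018461157856138537
r 0.0923466270679896
theta 0.3442846725023789
0.421 [ 0.4447 -0.0902] [0.0046 0.     0.0057]
0.497 [ 0.4476 -0.084 ] [0.0029 0.     0.0063]
0.574 [ 0.4511 -0.078 ] [0.0034 0.     0.006 ]
0.651 [ 0.4549 -0.0723] [0.0038 0.     0.0057]
0.727 [ 0.4592 -0.0669] [0.0043 0.     0.0054]
0.804 [ 0.4639 -0.0618] [0.0047 0.     0.0051]
0.881 [ 0.469  -0.0571] [0.005  0.     0.0047]
0.957 [ 0.4744 -0.0529] [0.0054 0.     0.0043]
1.034 [ 0.4801 -0.049 ] [0.0057 0.     0.0039]
1.11 [ 0.4861 -0.0456] [0.006  0.     0.0034]
1.187 [ 0.4923 -0.0427] [0.0062 0.     0.003 ]
1.264 [ 0.4987 -0.0402] [0.0064 0.     0.0025]
1.34 [ 0.5054 -0.0383] [0.0066 0.     0.002 ]
1.417 [ 0.5121 -0.0368] [0.0067 0.     0.0015]
1.493 [ 0.5189 -0.0359] [0.0068 0.     0.001 ]
1.57 [ 0.5258 -0.0355] [0.0069 0.     0.0004]
```

Emit:
{"fn": "move_arm", "kwargs": {
  "rows": [
    {"dx":0.0025,"dy":0,"dz":0.006,"ax":0,"ay":0,"az":0},
    {"dx":0.003,"dy":0,"dz":0.0062,"ax":0,"ay":0,"az":0},
    {"dx":0.0034,"dy":0,"dz":0.006,"ax":0,"ay":0,"az":0},
    {"dx":0.0038,"dy":0,"dz":0.0057,"ax":0,"ay":0,"az":0}
  ],
  "newtons": 20
}}

```text
time: 13.15
ee_pos: [0.4527, -0.072, 0.2988]
tool_rot: [[1.0, -0.0, 0.007], [-0.007, -0.0, 1.0], [-0.0, -1.0, -0.0]]
wrist_force: [-2.0, -3.8, 5.3]
width: 0.0184
```

```bash
python3 look.py l15
```

```text
13.3 [ 0.45297751 -0.07175736  0.29877928] [-1.08121117  0.12266446  5.86818308]
```

View pics/l15.png

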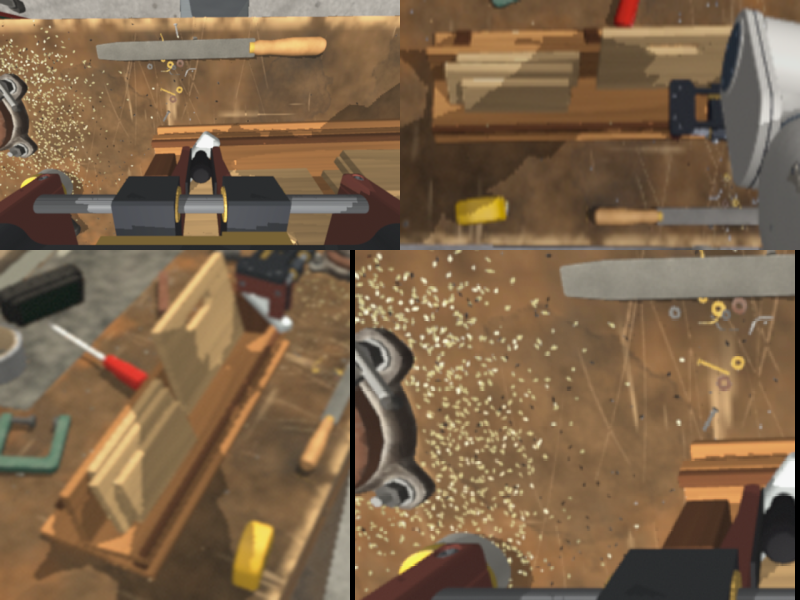

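Bar is following the knob. Continue along the arc.

Emit:
{"fn": "move_arm", "kwargs": {
  "rows": [
    {"dx":0.005,"dy":0,"dz":0.005,"ax":0,"ay":0,"az":0},
    {"dx":0.0055,"dy":0,"dz":0.005,"ax":0,"ay":0,"az":0},
    {"dx":0.0055,"dy":0,"dz":0.0048,"ax":0,"ay":0,"az":0},
    {"dx":0.0055,"dy":0,"dz":0.0043,"ax":0,"ay":0,"az":0},
    {"dx":0.0057,"dy":0,"dz":0.0039,"ax":0,"ay":0,"az":0},
    {"dx":0.006,"dy":0,"dz":0.0034,"ax":0,"ay":0,"az":0}
  ]
}}

```text
time: 13.8
ee_pos: [0.4858, -0.0457, 0.2987]
tool_rot: [[1.0, -0.001, 0.007], [-0.007, 0.0, 1.0], [-0.001, -1.0, 0.0]]
wrist_force: [-1.8, -3.4, 6.0]
width: 0.018
```

Emit:
{"fn": "move_arm", "kwargs": {
  "rows": [
    {"dx":0.0062,"dy":0,"dz":0.003,"ax":0,"ay":0,"az":0},
    {"dx":0.0064,"dy":0,"dz":0.0025,"ax":0,"ay":0,"az":0},
    {"dx":0.0066,"dy":0,"dz":0.002,"ax":0,"ay":0,"az":0},
    {"dx":0.0067,"dy":0,"dz":0.0015,"ax":0,"ay":0,"az":0}
  ]
}}

```text
time: 14.13
ee_pos: [0.5117, -0.0368, 0.2986]
tool_rot: [[1.0, -0.002, 0.007], [-0.007, 0.001, 1.0], [-0.002, -1.0, 0.001]]
wrist_force: [-3.2, 1.0, 6.2]
width: 0.0182
```

```bash
python3 look.py l16
```

```text
14.2833 [ 0.51204465 -0.03670574  0.29859536] [-2.41614866  1.95083427  6.14069663]
```

View pics/l16.png

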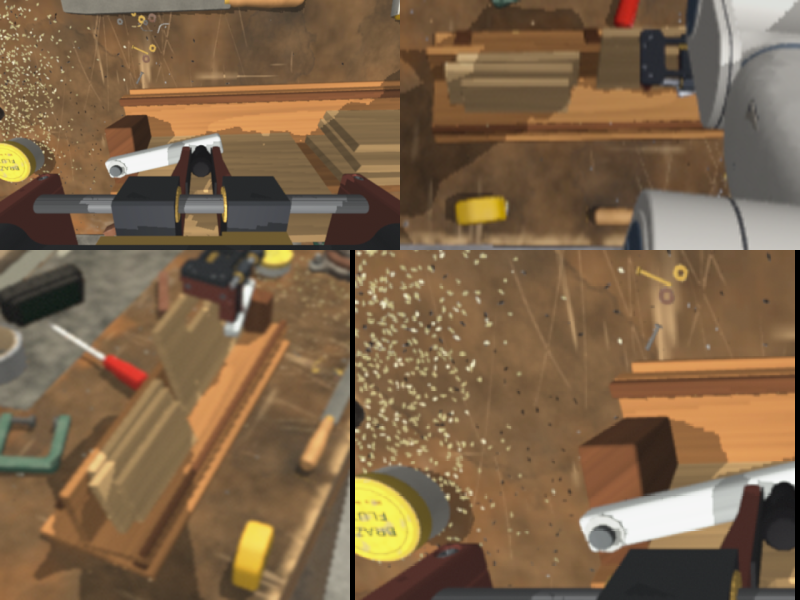

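Emit:
{"fn": "move_arm", "kwargs": {
  "rows": [
    {"dx":0.006,"dy":0,"dz":0.001,"ax":0,"ay":0,"az":0},
    {"dx":0.005,"dy":0,"dz":0.0004,"ax":0,"ay":0,"az":0}
  ]
}}

```text
time: 14.45
ee_pos: [0.5224, -0.0352, 0.2986]
tool_rot: [[1.0, -0.002, 0.007], [-0.007, 0.002, 1.0], [-0.002, -1.0, 0.002]]
wrist_force: [-4.1, 5.2, 6.9]
width: 0.0179
```

Emit:
{"fn": "move_arm", "kwargs": {
  "rows": [
    {"dx":0.002,"dy":0,"dz":0,"ax":0,"ay":0,"az":0},
    {"dx":0.002,"dy":0,"dz":0,"ax":0,"ay":0,"az":0}
  ]
}}

```text
time: 14.62
ee_pos: [0.5265, -0.035, 0.2986]
tool_rot: [[1.0, -0.002, 0.007], [-0.007, 0.002, 1.0], [-0.002, -1.0, 0.002]]
wrist_force: [-3.7, 8.2, 6.5]
width: 0.0182
```

Emit:
{"fn": "move_arm", "kwargs": {
  "rows": [
    {"dx":0.0015,"dy":0,"dz":-0.0003,"ax":0,"ay":0,"az":0},
    {"dx":0.0015,"dy":0,"dz":-0.0003,"ax":0,"ay":0,"az":0}
  ]
}}

```text
time: 14.78
ee_pos: [0.5294, -0.0351, 0.2986]
tool_rot: [[1.0, -0.002, 0.008], [-0.008, 0.003, 1.0], [-0.002, -1.0, 0.003]]
wrist_force: [-2.8, 13.4, 8.0]
width: 0.018
```

```bash
python3 look.py l17
```

```text
14.9333 [ 0.52956641 -0.03505011  0.29858939] [-1.37953886 10.64500056  6.20054149]
```

View pics/l17.png

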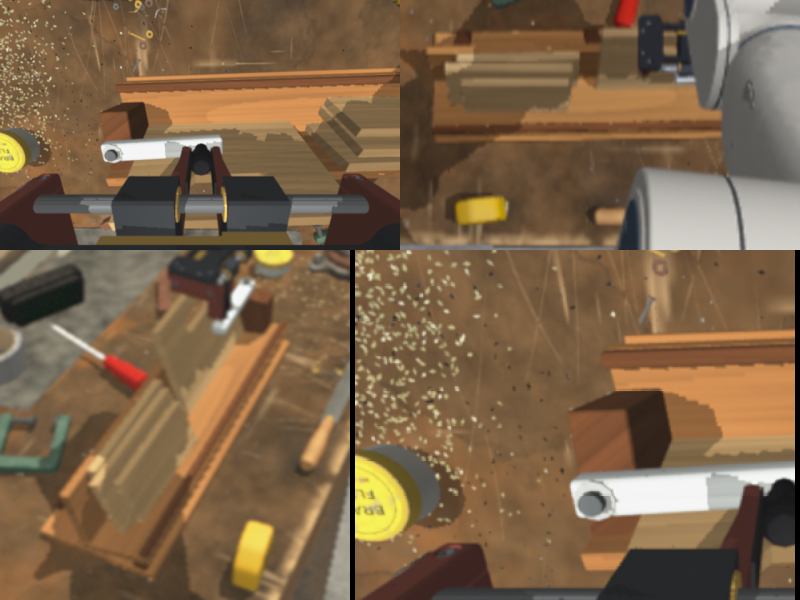

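Emit:
{"fn": "move_arm", "kwargs": {
  "rows": [
    {"dx":0.002,"dy":0,"dz":0.0008,"ax":0,"ay":0,"az":0},
    {"dx":0.002,"dy":0,"dz":0,"ax":0,"ay":0,"az":0}
  ]
}}

```text
time: 15.1
ee_pos: [0.5328, -0.0347, 0.2984]
tool_rot: [[1.0, -0.004, 0.007], [-0.007, 0.002, 1.0], [-0.004, -1.0, 0.002]]
wrist_force: [-10.2, 6.4, 12.6]
width: 0.0178
```

Emit:
{"fn": "move_arm", "kwargs": {
  "rows": [
    {"dx":0.0015,"dy":0,"dz":0,"ax":0,"ay":0,"az":0},
    {"dx":0,"dy":0,"dz":0,"ax":0,"ay":0,"az":0}
  ]
}}

```text
time: 15.27
ee_pos: [0.5333, -0.0347, 0.2983]
tool_rot: [[1.0, -0.007, 0.007], [-0.007, 0.002, 1.0], [-0.007, -1.0, 0.002]]
wrist_force: [-10.8, 7.4, 14.2]
width: 0.0183
```

Emit:
{"fn": "move_arm", "kwargs": {
  "rows": [
    {"dx":0,"dy":0,"dz":0,"ax":0,"ay":0,"az":0},
    {"dx":0,"dy":0,"dz":0,"ax":0,"ay":0,"az":0},
    {"dx":0,"dy":0,"dz":0,"ax":0,"ay":0,"az":0},
    {"dx":0,"dy":0,"dz":0,"ax":0,"ay":0,"az":0}
  ],
  "jaw": 0.05
}}

```text
time: 15.6
ee_pos: [0.5346, -0.036, 0.298]
tool_rot: [[1.0, -0.003, 0.006], [-0.006, -0.001, 1.0], [-0.003, -1.0, -0.001]]
wrist_force: [-4.5, -3.7, 1.3]
width: 0.0416
```

Emit:
{"fn": "move_arm", "kwargs": {
  "rows": [
    {"dx":-0.003,"dy":-0.01,"dz":0,"ax":0,"ay":0,"az":0},
    {"dx":-0.003,"dy":-0.02,"dz":0,"ax":0,"ay":0,"az":0},
    {"dx":0,"dy":-0.03,"dz":0,"ax":0,"ay":0,"az":0},
    {"dx":0,"dy":-0.04,"dz":0,"ax":0,"ay":0,"az":0},
    {"dx":0,"dy":-0.04,"dz":0,"ax":0,"ay":0,"az":0},
    {"dx":-0.03,"dy":-0.02,"dz":0,"ax":0,"ay":0,"az":0},
    {"dx":-0.04,"dy":0,"dz":0,"ax":0,"ay":0,"az":0},
    {"dx":0,"dy":0,"dz":0,"ax":0,"ay":0,"az":0}
  ]
}}

```text
time: 16.27
ee_pos: [0.4543, -0.0348, 0.4595]
tool_rot: [[1.0, -0.002, 0.007], [-0.007, 0.0, 1.0], [-0.002, -1.0, 0.0]]
wrist_force: [0.3, -0.9, 0.1]
width: 0.0501
```

```bash
python3 look.py l18
python3 - <<'E'
from h import *; import cv2
p=eyes.camera_params("wrist"); np.save("w18T.npy",p["T"])
cv2.imwrite("pics/w18.png",eyes.snapshot("wrist")[:,:,::-1])
E
```

```text
16.4167 [ 0.45957889 -0.03508939  0.45951963] [ 1.0490182  -0.66492475  0.16118723]
```

View pics/w18.png

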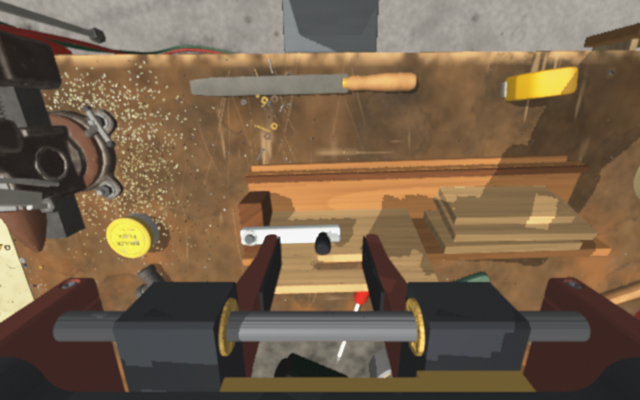

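View pics/l18.png

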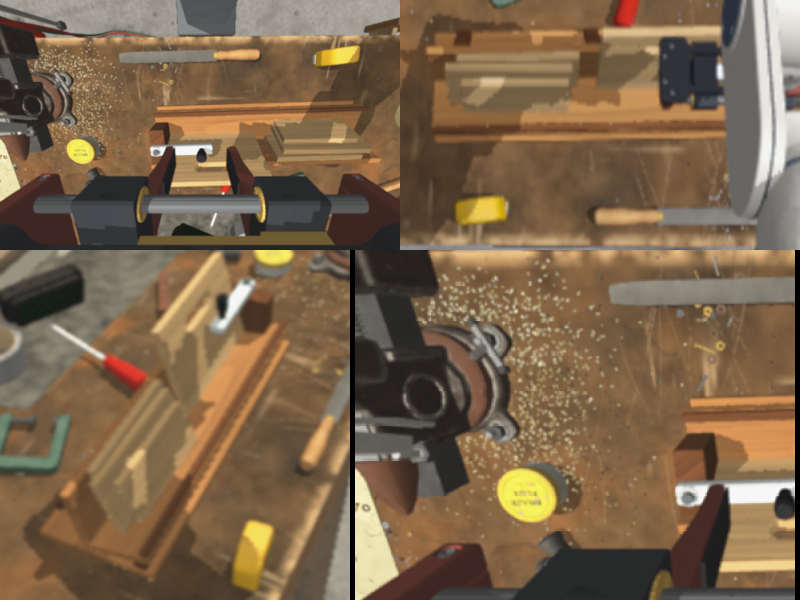

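Emit:
{"fn": "move_arm", "kwargs": {
  "rows": [
    {"dx":-0.01,"dy":0,"dz":0.04,"ax":0,"ay":0,"az":0},
    {"dx":-0.01,"dy":0,"dz":0.04,"ax":0,"ay":0,"az":0},
    {"dx":-0.01,"dy":0,"dz":0.04,"ax":0,"ay":0,"az":0},
    {"dx":-0.01,"dy":0,"dz":0.04,"ax":0,"ay":0,"az":0},
    {"dx":0,"dy":0,"dz":0.04,"ax":0,"ay":0,"az":0},
    {"dx":0,"dy":0,"dz":0.04,"ax":0,"ay":0,"az":0},
    {"dx":0,"dy":0,"dz":0.04,"ax":0,"ay":0,"az":0},
    {"dx":0,"dy":0,"dz":0.04,"ax":0,"ay":0,"az":0}
  ]
}}

```text
time: 17.13
ee_pos: [0.4221, 0.288, 0.4584]
tool_rot: [[1.0, 0.0, 0.006], [-0.006, 0.0, 1.0], [0.0, -1.0, 0.0]]
wrist_force: [0.7, -0.6, 1.4]
width: 0.0504
```

```bash
python3 look.py l19;  python3 - <<'E'
from h import *; import cv2
a=eyes.snapshot("top")[:,:,::-1]; cv2.imwrite("pics/top19.png",a)
cv2.imwrite("pics/top19c.png",cv2.resize(a[140:250,255:440],None,fx=4.3,fy=4.3,interpolation=cv2.INTER_CUBIC))
E
```

```text
17.2833 [0.42218489 0.28816147 0.45797018] [ 0.69425169 -0.77942238 -0.26002392]
```

View pics/l19.png

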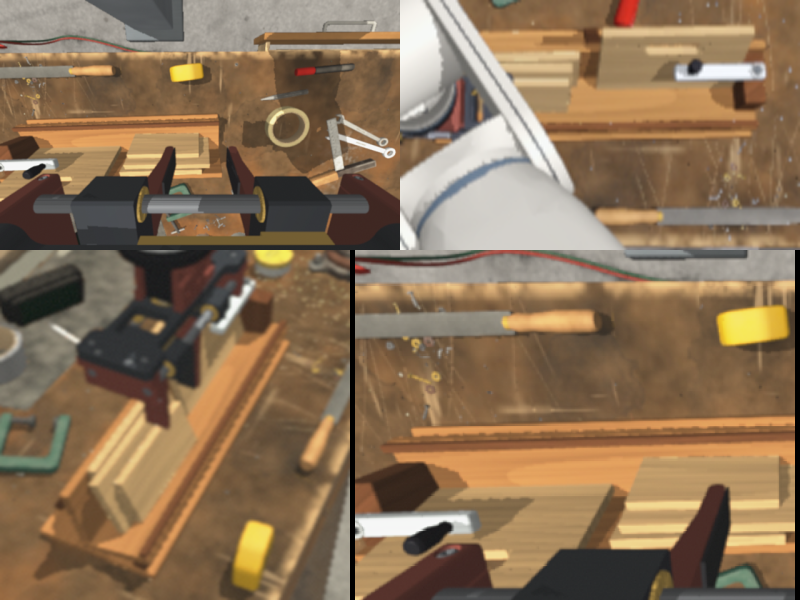

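View pics/top19c.png

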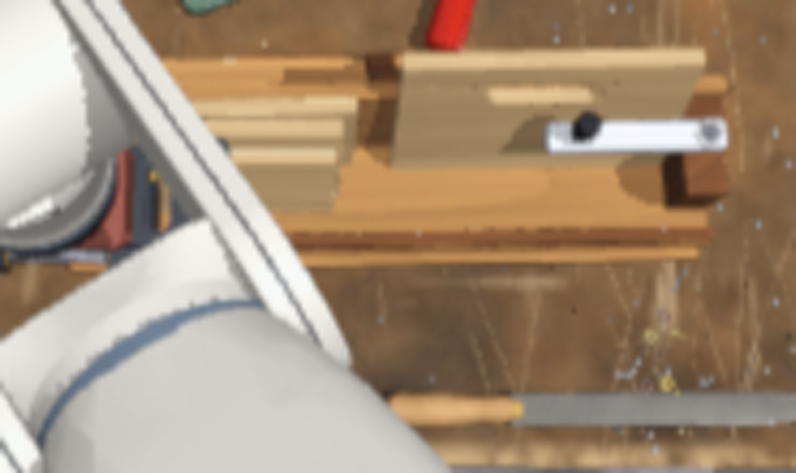

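Run:
```python
from h import *
t=eyes.camera_params("top"); f=lambda u,v:((u+.5)/4.3-.5+255,(v+.5)/4.3-.5+140)
P={n:ray(t,*f(u,v),z)[:2] for n,u,v,z in [("L",403,53,.167),("R",705,49,.167),("piv",710,132,.111),("barTL",548,123,.111),("barTR",727,120,.111),("barBL",548,151,.111),("barBR",725,151,.111),("knob",587,126,.149),("lipL",320,264,.04),("lipR",697,256,.04)]}
for n in P: print(n,np.round(P[n],4))
yaw=.018; x=np.array([np.cos(yaw),np.sin(yaw)]); y=np.array([-np.sin(yaw),np.cos(yaw)])
for n in ("L","R"): print(n,"y rel stop face",np.round((P[n]-P["piv"])@y-.015,4))
ang=lambda a,b: np.arctan2(*-(a-b)) 
print("yaw board",-(P["L"]-P["R"])[0]/.2,"bar",-(P["barTL"]-P["barTR"])[0]/.12,-(P["barBL"]-P["barBR"])[0]/.12,"lip",-(P["lipL"]-P["lipR"])[0]/(P["lipL"]-P["lipR"])[1])
d=P["knob"]-P["piv"]; print("theta",np.arctan2(d@y,-(d@x)))
```

```text
L [0.5667 0.0922]
R [ 0.5708 -0.1074]
piv [ 0.528  -0.1242]
barTL [ 0.5336 -0.0124]
barTR [ 0.5366 -0.1363]
barBL [ 0.5138 -0.012 ]
barBR [ 0.5147 -0.1341]
knob [ 0.5224 -0.0317]
lipL [0.4448 0.143 ]
lipR [ 0.4526 -0.1312]
L y rel stop face 0.2007
R y rel stop face 0.0011
yaw board 0.020534769100297723 bar 0.024897614341505097 0.0070546409313920755 lip 0.028459515464552606
theta 1.5281697669687182
```

```bash
python3 -c "
from plant import job; print(job.hand_in())"
```

```text
the job is handed in; nothing more can be done
None
```

I slid the tall board along the ledge with closed fingertips on its left end, above the low boards, until it met the end stop. Then I gripped the knob, swung the keeper along its arc until it met resistance, let go and moved the arm clear. I handed the job in at about 17 s; hand-in gives no verdict.

- **Board against the stop:** the push force rose to about 25 N at contact. In the last top view its right end was about 1 mm from the stop face. That is inside the 4 mm allowed, but the calibration is only good to about 2 mm. Its yaw of 0.02 rad is in line with the stand.
- **Keeper:** the last view put it at about 1.53 rad. Taking the angle from the bar's edges was less consistent (0.007 and 0.025 rad), but every reading says it is shut well past the 1.4 needed.
- **Low boards and bystanders:** the low boards still lean; they dropped back a little as the tall board left. The tape measure and the roll of tape look undisturbed. I checked all of these by eye only.
- **Unexplained force:** a single reading of about 28 N came at 1.2 s, while the arm was turning near the start, away from the stand. I did not find the cause; it had gone by the next reading.

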